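# Book out a carton at the bench scanner

### The arm

A 6-joint arm with a two-finger parallel gripper is mounted at the origin on the work surface. World frame = base frame: x ahead of the robot, y to its left, z up, the work surface at z = 0. Lengths are in m, angles in rad, forces in N, time in s.
With the tool pointing down it reaches from about 0.3 to 0.775 m from the base axis. Payload 14.6 kg.
Tool frame: the origin (TCP) lies at the very end of the fingers, on their centre line; the grasp point (between the pads) lies env.grip_depth behind it (env.grip_depth is the distance from the TCP to the grasp point, in m); z points along the fingers, y is the direction in which the jaws open and shut (so a half turn about z gives the same grasp; the last joint's range is limited). The gripper opens to 85 mm and grips with 20 to 120 N. Pads are 22 mm wide; open, the fingers measure 114 mm over their backs; the gripper's body (76 mm by 85 mm) begins 54 mm behind the grasp point. The pads swing forward as they close: fully open they stand 13 mm farther back than shut.
Start: joints at [1.169, 0.3, 1.521, -0, 1.321, -0.067], TCP at [0.181, 0.519, 0.231] pointing down, gripper open.
Joint ranges: [-3.03, 3.03], [-0.79, 2.21], [0.23, 2.52], [-1.04, 4.18], [0, 3.07], [-2.55, 2.55]. Speed limits (rad/s): [2.22, 2.22, 2.57, 3.14, 3.14, 3.14].

### API

Orientations are given as a unit quaternion [x, y, z, w].
In Python, from bench import env, viewer, workorder gives the robot as it stands.
- The arm moves only by the tool arm_command, never from a script. Its argument "plan" is a list of rows, each an object of numbers: "dx", "dy", "dz": the shift along the tool's x, y, z in mm; "wx", "wy", "wz": the turn, a rotation vector about the tool's x, y, z in rad; "gripper": the closure, from 0 (fully open) to 1 (shut). In form: [{"dx": .., "dy": .., "dz": .., "wx": .., "wy": .., "wz": .., "gripper": ..}, ...]. A call has 1 to 20 rows; each row is the pose to reach, as a shift and turn from the pose commanded when the call began, along the tool's axes at that moment; what a row does not reach only later rows make up. A row lasts 1/10 s, in which the tool goes at most 50 mm and 8.59 degrees, less where a joint would pass 70% of its speed; a pose out of reach is approached as far as the arm can. A call with a gripper value outside its range is refused whole. The fingers move at their own pace and stop on an object; "force" is the grip in N (left out, the last holds). Time passes only in rows, so rows that repeat a pose let the fingers close. It gives the time, the measured TCP pose, the force and the opening at its end, in the units of the state.
- env.get_obs(): the state, without advancing time (a new reading comes with each control period).
- viewer.grab_frame(name): name is "scene" or "side" or "wrist"; returns a dict with "image" (420x560x3 uint8, red, green, blue), "fovy" (degrees; the focal length in pixels is half the picture's height over the tangent of half this angle, whatever the lens; pixels are square), "cx", "cy" (the principal point, pixels), "T" (4x4, takes a point from camera to world coordinates). Camera axes: x right, y down, z forward; pixel columns grow to the right and rows downward; lengths in m; the calibration is good to about 2 mm. A picture is of the moment at which its call begins. There is no depth.
- workorder.job_done(): hands the job in, once; it reports no verdict.
The state is a dict: "time_s": time; "joint_pos": joint angles; "qd": joint speeds; "effort": joint torques, N m; "eef_pos": TCP position; "ee_rot": TCP orientation; "ft_force": force on the tool from outside, world axes, zero at the start; "wrist_torque": the same for the moment, N m; "grip_width": opening from 0.0 (shut) to 1.0 (fully open).
Only numpy, scipy, OpenCV 4.12 (cv2) and the standard library are available. Lean on these libraries where they do the work, as an engineer would, in place of code of your own. Each camera call takes 0.05 s, during which the arm holds its last target. There are 200 camera calls.

### The job

Book out the long slim white carton: stand it upright on the bench before the bench scanner, its barcode label squarely facing the window, centred on the line of sight and about 10 cm from the window. Then pinch the scanner's grip and trigger together, squeeze the trigger fully in, hold it for a second and let it spring right back, keeping the scanner steady: it sits on a light swivel and must not be turned more than about 5 degrees. Leave the carton standing there, let go of everything, and do not disturb the other things on the bench.

Things in the scene. Friction and masses are not known exactly. Their poses are not given: they have to be found in the camera images.
- stand: Fixed steel base plate of the bench scanner, 170 x 150 x 8 mm; origin under its centre, at bench level. The scanner, a black and grey pistol-shaped bar-code reader (head about 130 x 66 x 60 mm), is clamped in it by the head, low and upside down, its grip sticking up. It swivels about the vertical through this origin, up to 0.5 rad either way; at zero its window looks roughly along the stand's -x.
- window (a point): Centre of the scanner's dark front window (50 x 36 mm), about 70 mm above the bench; turns with the swivel. z is the line of sight, out of the window (8 degrees downward), x level to the side, y nearly up. It reads a label centred 50 to 170 mm out along z, within 25 mm of the line in x and 30 mm in y, and turned squarely to the window.
- grip (a point): Point on the pistol grip's centre line where it is squeezed, 130 mm above the bench; turns with the swivel. z runs up the grip to its butt, leaning 35 degrees from upright; x is level, square to the grip's back; y points 35 degrees above level, to the side the grip leans away from. The grip is 36 mm in x, 30 mm in y. Butt end (40 x 34 mm) 60 mm up z; the head begins 37 mm down z and is 34 mm to either side in y.
- grip_back (a point): On the grip's flat back face, opposite the trigger, 18 mm along x from grip, with the same axes: the steady side of the squeeze. The swivel is held only by friction (0.15 N m; about 4 N sideways at the grip): a harder one-sided push turns the scanner, and it stays so; a balanced pinch does not. So let the finger here rest still on the back while the other presses the trigger in.
- trigger_face (a point): On the trigger's outer face, 10 mm short of its free end, x pointing inward (the way it is pressed) when it is fully in; moves with the trigger. From the grip's back a pinch along x is 53 to 57 mm wide on the free trigger, 42 mm fully squeezed: the difference is the trigger's own travel. The butt blocks a hand coming straight down: come tilted 25 to 45 degrees from vertical, in the y-z plane of grip, from its +y side.
- trigger (a joint): Scanner trigger, a plate 46 mm long and 20 mm wide, hinged at its end by the head, free end towards the butt: 0 rad = released (a spring brings it back), 0.34 rad = against its stop. About 4 N at the free end starts it, 10 N reaches the stop. Fully squeezed is above 0.30, released is below 0.04.
- carton: The long slim white carton to book out, 150 mm (x) x 46 mm (y) x 74 mm high (z), about 0.3 kg, standing loose on the bench; origin at the centre of its underside. The bar-code label is on one long side only, the one that faces the carton's +y. It may start turned any way, in any of the three carton places.
- label (a point): Centre of the label (72 x 40 mm, white paper with black bars) on the carton's +y side: 23 mm out from the carton's middle and 44 mm above its underside; axes parallel to the carton's, so y points out of the label.
- square_carton: Bystander: white carton 75 x 75 x 60 mm, loose; origin under its centre.
- flat_carton: Bystander: flat brown carton 100 x 66 x 36 mm, loose; origin under its centre.
- pull_handle: Bystander: steel D pull handle, 166 mm long (y), 38 mm high, loose, standing on its feet; origin at bench level under its middle.
- tape_roll: Bystander: roll of brown packing tape lying flat, 104 mm across, 48 mm high, loose; origin under its centre.
- knife: Bystander: box knife, 150 mm long (x), 22 mm wide, 17 mm high, loose; origin under its middle.

How it is judged:
By the outcome, as a careful person would: the job done as asked, in the order asked, and still so for the second after the job is handed in, with the robot touching nothing.
It also fails if it takes over 67 s, if anything falls off the work surface, if the arm or the gripper's body presses on something with over 40 N, if the wrist force passes 120 N, or if a joint passes its speed limit or range.

## Working session

There is one attempt and no reset: what is moved stays moved. The work goes in short steps, Python scripts to look and compute and a tool call to move; the robot and the scene stay as the last step left them, time stands still between calls to the robot, and variables do not carry over. Pictures are saved under pics/ and viewed, about 8 in all and at most 12, crops included, and the job is handed in when it is done.

Besides the shell and the picture viewer there is one more tool, called after "Emit:" in YAML: its name, and indented under it one key for each argument. arm_command: Moves the arm, as the interface text tells. Its arguments: {"type":"object","properties":{"plan":{"type":"array"},"force":{"type":"number"}},"required":["plan"]}

```bash
ls; mkdir -p pics; cat > h.py <<'E'
import numpy as np, cv2
from bench import env, viewer, workorder
from scipy.spatial.transform import Rotation as R
def grab(n,fn=None):
    f=viewer.grab_frame(n); im=cv2.cvtColor(f["image"],cv2.COLOR_RGB2BGR)
    if fn: cv2.imwrite("pics/%s.png"%fn,im); np.savez("pics/%s.npz"%fn,**{k:v for k,v in f.items()})
    return f
def load(fn): return dict(np.load("pics/%s.npz"%fn))
def ray(f,u,v):
    F=210/np.tan(np.radians(float(f["fovy"]))/2); T=f["T"]
    d=T[:3,:3]@np.array([(u-float(f["cx"]))/F,(v-float(f["cy"]))/F,1]); return T[:3,3],d/np.linalg.norm(d)
def onz(f,u,v,z):
    o,d=ray(f,u,v); return o+d*(z-o[2])/d[2]
def tri(f1,p1,f2,p2):
    A=[];b=[]
    for f,p in((f1,p1),(f2,p2)):
        o,d=ray(f,*p);P=np.eye(3)-np.outer(d,d);A.append(P);b.append(P@o)
    x=np.linalg.lstsq(np.vstack(A),np.hstack(b),rcond=None)[0]
    return x
def proj(f,X):
    F=210/np.tan(np.radians(float(f["fovy"]))/2); T=f["T"]
    c=T[:3,:3].T@(np.asarray(X)-T[:3,3]); return np.array([float(f["cx"])+F*c[0]/c[2],float(f["cy"])+F*c[1]/c[2]])
E
python3 - <<'E'
from h import *
np.set_printoptions(precision=4,suppress=True)
fs=[]
for n in("scene","side","wrist"):
    f=grab(n,n+"0");fs.append(f);print(n,f["T"],f["fovy"],f["cx"],f["cy"])
print(env.grip_depth,env.get_obs())
E
```

```text
pics
scene [[ 0.7117  0.5258 -0.4658  1.3061]
 [ 0.7023 -0.5203  0.4859 -0.7997]
 [ 0.0131 -0.6729 -0.7396  1.2978]
 [ 0.      0.      0.      1.    ]] 42.089869292424154 276.42844621840567 205.2296524595705
side [[-0.9704 -0.1955  0.1416  0.379 ]
 [-0.241   0.7497 -0.6163  0.6151]
 [ 0.0143 -0.6322 -0.7747  0.9329]
 [ 0.      0.      0.      1.    ]] 49.92366932666904 277.1883449232375 212.16712446994487
wrist [[ 0.3289  0.8936  0.3054  0.1015]
 [ 0.9444 -0.3108 -0.1075  0.5462]
 [-0.0011  0.3237 -0.9461  0.3738]
 [ 0.      0.      0.      1.    ]] 67.43451905182903 282.5737607884609 209.51839923415574
0.0187 {'time_s': 0.15, 'joint_pos': array([ 1.1694,  0.3003,  1.5214, -0.    ,  1.3207, -0.0666]), 'qd': array([ 0.0002, -0.0034, -0.0014,  0.0009,  0.    ,  0.    ]), 'effort': array([  0.0028, -54.3668, -36.1889,  -0.    ,   0.0031,  -0.0001]), 'eef_pos': array([0.1806, 0.5193, 0.2309]), 'ee_rot': array([ 0.1666,  0.986 , -0.0004, -0.0001]), 'ft_force': array([-0.2732, -0.4657,  1.0249]), 'wrist_torque': array([-0.0149, -0.0527, -0.0163]), 'grip_width': 1.000546236867726}
```

View pics/scene0.png

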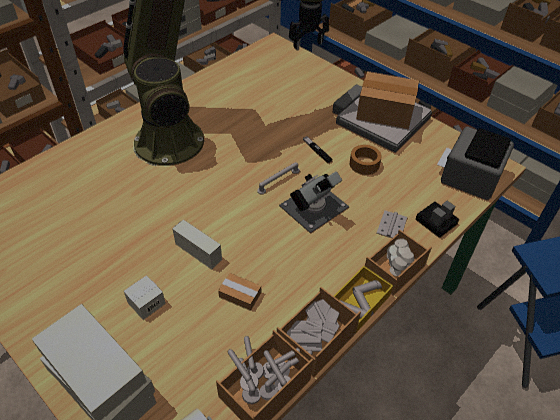

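View pics/side0.png

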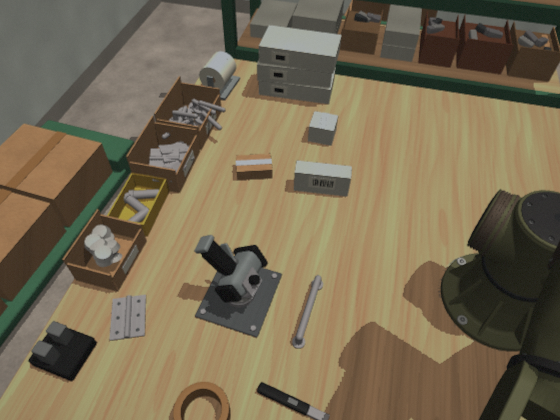

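The scene view shows the carton near (197,243) and the scanner near (315,195). In the side view the carton, with its label towards +y, is near (322,178), and the scanner is near (235,275). I'll enlarge these areas.

```bash
python3 - <<'E'
from h import *
a=cv2.imread("pics/side0.png");b=cv2.imread("pics/scene0.png")
def c(im,x,y,w,h,s): return cv2.resize(im[y:y+h,x:x+w],None,fx=s,fy=s,interpolation=cv2.INTER_CUBIC)
top=np.hstack([c(a,190,228,100,100,4),c(b,270,155,100,100,4)])
bot=np.hstack([c(a,285,150,80,50,5),c(b,165,210,80,50,5)])[:, :800]
m=np.vstack([top,bot[:200]]);m=cv2.convertScaleAbs(m,alpha=1.6,beta=10)
cv2.imwrite("pics/m1.png",m);print(m.shape)
E
```

```text
(600, 800, 3)
```

View pics/m1.png

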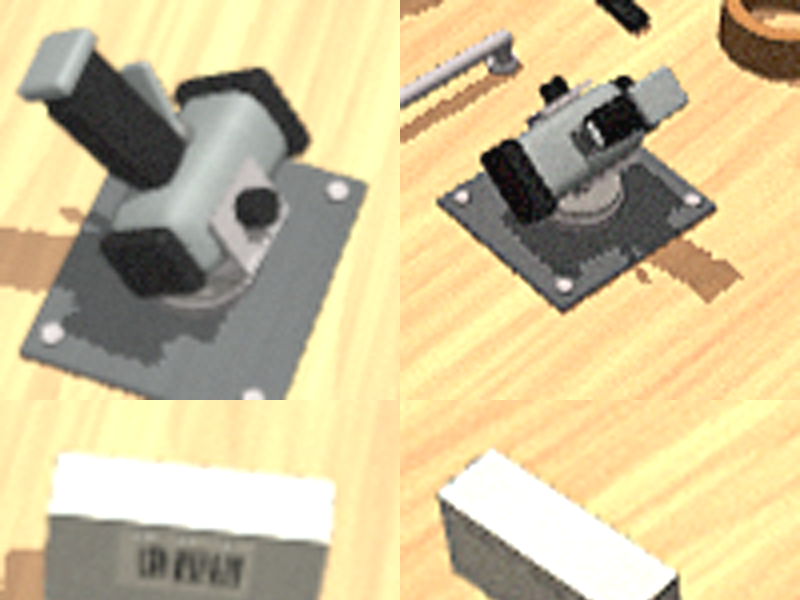

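The side crop shows the flared window end at upper right and the trigger plate on that same side of the grip. The butt is at (60,65) and the rear cap at (155,265). The plate corners are visible in both crops. Next I'll get coarse positions.

```bash
python3 - <<'E'
from h import *
np.set_printoptions(precision=4,suppress=True)
S=load("side0");C=load("scene0")
s=lambda x,y:(190+x/4,228+y/4); c=lambda x,y:(270+(x-400)/4,155+y/4)
print("plate side",[onz(S,*s(*p),.008) for p in((22,355),(368,184),(338,188),(52,332),(252,397))])
print("plate scene",[onz(C,*c(*p),.008) for p in((437,203),(562,312),(717,208),(460,196),(564,285),(692,200))])
s2=lambda x,y:(285+x/5,150+(y-400)/5); c2=lambda x,y:(165+(x-400)/5,210+(y-400)/5)
print("carton side",[onz(S,*s2(*p),.074) for p in((60,455),(335,482),(330,545),(48,515))])
print("carton scene",[onz(C,*c2(*p),.074) for p in((490,450),(440,492),(678,575))])
# butt centre: top face
print("butt",tri(S,s(58,65),C,c(665,95)))
# caps
print("front cap", tri(S,s(268,75),C,c(553,88)), )
for g in((C,"scene0",(160,225,225,270)),):
  pass
E
```

```text
plate side [array([0.6513, 0.2159, 0.008 ]), array([0.4912, 0.0609, 0.008 ]), array([0.5078, 0.068 , 0.008 ]), array([0.64  , 0.1986, 0.008 ]), array([0.5209, 0.2083, 0.008 ])]
plate scene [array([0.5017, 0.0525, 0.008 ]), array([0.6476, 0.04  , 0.008 ]), array([0.6627, 0.2076, 0.008 ]), array([0.5093, 0.071 , 0.008 ]), array([0.6306, 0.0611, 0.008 ]), array([0.6431, 0.2   , 0.008 ])]
carton side [array([ 0.5272, -0.2554,  0.074 ]), array([ 0.3796, -0.273 ,  0.074 ]), array([ 0.3757, -0.2259,  0.074 ]), array([ 0.5237, -0.2096,  0.074 ])]
carton scene [array([ 0.3828, -0.2336,  0.074 ]), array([ 0.3876, -0.2745,  0.074 ]), array([ 0.531, -0.217,  0.074])]
butt [0.6445 0.1342 0.1749]
front cap [0.5535 0.1006 0.1461]
```

```bash
cat >> h.py <<'E'
def delta(P,yaw,tilt=0.,base=None):
    """target TCP P; tool y along world (−sin yaw,cos yaw); z tilted outward by tilt (rad) from vertical, perpendicular to tool y. base=(pos,quat)"""
    o=env.get_obs(); p,q=(o["eef_pos"],o["ee_rot"]) if base is None else base
    M0=R.from_quat(q).as_matrix()
    y=np.array([-np.sin(yaw),np.cos(yaw),0]); h=np.array([np.cos(yaw),np.sin(yaw),0])
    z=np.sin(tilt)*h-np.cos(tilt)*np.array([0,0,1]); x=np.cross(y,z)
    M=np.column_stack([x,y,z])
    d=M0.T@(np.asarray(P)-p)*1000; w=R.from_matrix(M0.T@M).as_rotvec()
    print("d",np.round(d,1),"w",np.round(w,4)); return d,w
E
python3 - <<'E'
from h import *
delta([.53,.05,.30],0.1)
E
```

```text
d [-484.2 -328.5  -68.9] w [-8.000e-04 -2.000e-04 -4.348e-01]
```

Emit:
arm_command:
  plan:
    - {"dx": 0, "dy": 0, "dz": -69, "gripper": 0}
    - {"dx": -100, "dy": -70, "dz": -69, "wz": -0.1, "gripper": 0}
    - {"dx": -484, "dy": -328, "dz": -69, "wz": -0.435, "gripper": 0}
    - {"dx": -484, "dy": -328, "dz": -69, "wz": -0.435, "gripper": 0}
    - {"dx": -484, "dy": -328, "dz": -69, "wz": -0.435, "gripper": 0}
    - {"dx": -484, "dy": -328, "dz": -69, "wz": -0.435, "gripper": 0}
    - {"dx": -484, "dy": -328, "dz": -69, "wz": -0.435, "gripper": 0}
    - {"dx": -484, "dy": -328, "dz": -69, "wz": -0.435, "gripper": 0}
    - {"dx": -484, "dy": -328, "dz": -69, "wz": -0.435, "gripper": 0}
    - {"dx": -484, "dy": -328, "dz": -69, "wz": -0.435, "gripper": 0}
    - {"dx": -484, "dy": -328, "dz": -69, "wz": -0.435, "gripper": 0}
    - {"dx": -484, "dy": -328, "dz": -69, "wz": -0.435, "gripper": 0}
    - {"dx": -484, "dy": -328, "dz": -69, "wz": -0.435, "gripper": 0}
    - {"dx": -484, "dy": -328, "dz": -69, "wz": -0.435, "gripper": 0}
    - {"dx": -484, "dy": -328, "dz": -69, "wz": -0.435, "gripper": 0}
    - {"dx": -484, "dy": -328, "dz": -69, "wz": -0.435, "gripper": 0}

```text
$.plan[0]: bad value
```

```bash
python3 - <<'E'
from h import *
f=grab("wrist","w1"); print(env.get_obs()["eef_pos"],f["T"])
cv2.imwrite("pics/w1b.png",cv2.convertScaleAbs(cv2.resize(cv2.imread("pics/w1.png"),(800,600),interpolation=cv2.INTER_CUBIC),alpha=1.5))
E
```

```text
[0.18064513 0.5193274  0.23095627] [[ 3.28856512e-01  8.93620668e-01  3.05443116e-01  1.01477463e-01]
 [ 9.44379432e-01 -3.10858805e-01 -1.07304672e-01  5.46243872e-01]
 [-9.39990417e-04  3.23742036e-01 -9.46144920e-01  3.73879242e-01]
 [ 0.00000000e+00  0.00000000e+00  0.00000000e+00  1.00000000e+00]]
```

View pics/w1b.png

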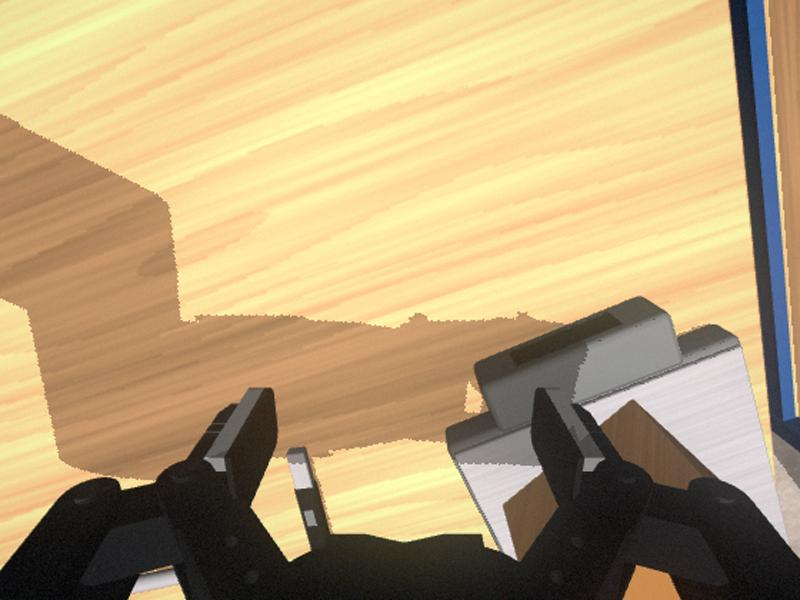

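This wrist view only shows bare bench and the fingers, because the move was refused. I'll send it again with every field filled in.

Emit:
arm_command:
  plan:
    - {"dx": 0, "dy": 0, "dz": -69, "wx": 0, "wy": 0, "wz": 0, "gripper": 0}
    - {"dx": -100, "dy": -70, "dz": -69, "wx": 0, "wy": 0, "wz": -0.1, "gripper": 0}
    - {"dx": -510, "dy": -320, "dz": -69, "wx": 0, "wy": 0, "wz": -0.435, "gripper": 0}
    - {"dx": -510, "dy": -320, "dz": -69, "wx": 0, "wy": 0, "wz": -0.435, "gripper": 0}
    - {"dx": -510, "dy": -320, "dz": -69, "wx": 0, "wy": 0, "wz": -0.435, "gripper": 0}
    - {"dx": -510, "dy": -320, "dz": -69, "wx": 0, "wy": 0, "wz": -0.435, "gripper": 0}
    - {"dx": -510, "dy": -320, "dz": -69, "wx": 0, "wy": 0, "wz": -0.435, "gripper": 0}
    - {"dx": -510, "dy": -320, "dz": -69, "wx": 0, "wy": 0, "wz": -0.435, "gripper": 0}
    - {"dx": -510, "dy": -320, "dz": -69, "wx": 0, "wy": 0, "wz": -0.435, "gripper": 0}
    - {"dx": -510, "dy": -320, "dz": -69, "wx": 0, "wy": 0, "wz": -0.435, "gripper": 0}
    - {"dx": -510, "dy": -320, "dz": -69, "wx": 0, "wy": 0, "wz": -0.435, "gripper": 0}
    - {"dx": -510, "dy": -320, "dz": -69, "wx": 0, "wy": 0, "wz": -0.435, "gripper": 0}
    - {"dx": -510, "dy": -320, "dz": -69, "wx": 0, "wy": 0, "wz": -0.435, "gripper": 0}
    - {"dx": -510, "dy": -320, "dz": -69, "wx": 0, "wy": 0, "wz": -0.435, "gripper": 0}
    - {"dx": -510, "dy": -320, "dz": -69, "wx": 0, "wy": 0, "wz": -0.435, "gripper": 0}
    - {"dx": -510, "dy": -320, "dz": -69, "wx": 0, "wy": 0, "wz": -0.435, "gripper": 0}
  force: 30

```text
time_s: 1.8
eef_pos: [0.5568, 0.0504, 0.3001]
ee_rot: [-0.05, 0.999, 0.0, -0.0]
ft_force: [-0.6, 1.0, 0.5]
grip_width: 0.997
```

```bash
python3 - <<'E'
from h import *
f=grab("wrist","w1"); print(env.get_obs()["eef_pos"],f["T"])
cv2.imwrite("pics/w1b.png",cv2.convertScaleAbs(cv2.resize(cv2.imread("pics/w1.png"),(800,600),interpolation=cv2.INTER_CUBIC),alpha=1.5))
E
```

```text
[0.55663998 0.05077008 0.30037086] [[-9.99896058e-02  9.41567495e-01  3.21640688e-01  4.73408543e-01]
 [ 9.94988464e-01  9.45593075e-02  3.25037668e-02  4.13875166e-02]
 [ 1.90369592e-04  3.23278812e-01 -9.46303743e-01  4.43168797e-01]
 [ 0.00000000e+00  0.00000000e+00  0.00000000e+00  1.00000000e+00]]
```

View pics/w1b.png

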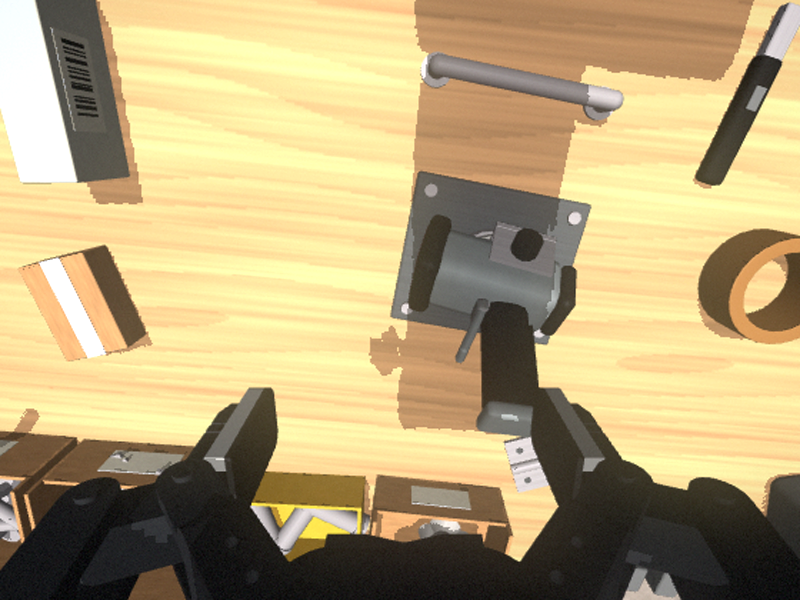

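The view is clear. The plate corners are at (420,172), (591,206), (392,318) and (548,344). The window cap faces left at about (428,262), the trigger is at (472,330), and the butt is at (507,415). The carton label is at (78,78). I'll enlarge the head to get the swivel angle.

```bash
python3 - <<'E'
from h import *
np.set_printoptions(precision=4,suppress=True)
f=load("w1"); k=560/800
for n,p in dict(a=(420,172),b=(591,206),c=(392,318),d=(548,344)).items(): print(n,onz(f,p[0]*k,p[1]*k,.008))
im=cv2.imread("pics/w1.png")[140:250,270:420]
cv2.imwrite("pics/w1c.png",cv2.convertScaleAbs(cv2.resize(im,None,fx=5,fy=5,interpolation=cv2.INTER_CUBIC),alpha=2.2,beta=10))
# carton label-side top edge & bottom edge
print("carton", [onz(f,p[0]*k,p[1]*k,.074) for p in((40,0),(78,182),(23,183))],[onz(f,p[0]*k,p[1]*k,0) for p in((96,0),(130,178))])
print("handle",[onz(f,p[0]*k,p[1]*k,.03) for p in((435,62),(610,98))],"flat",[onz(f,p[0]*k,p[1]*k,.036) for p in((20,265),(70,360),(105,247))])
E
```

```text
a [0.4949 0.0589 0.008 ]
b [0.5097 0.225  0.008 ]
c [0.6429 0.0463 0.008 ]
d [0.6558 0.2134 0.008 ]
carton [array([ 0.4021, -0.2241,  0.074 ]), array([ 0.5265, -0.214 ,  0.074 ]), array([ 0.5317, -0.2577,  0.074 ])] [array([ 0.3831, -0.23  ,  0.    ]), array([ 0.5285, -0.2153, -0.    ])]
handle [array([0.4059, 0.0606, 0.03  ]), array([0.4182, 0.2106, 0.03  ])] flat [array([ 0.6139, -0.3041,  0.036 ]), array([ 0.7093, -0.2713,  0.036 ]), array([ 0.5886, -0.2233,  0.036 ])]
```

View pics/w1c.png

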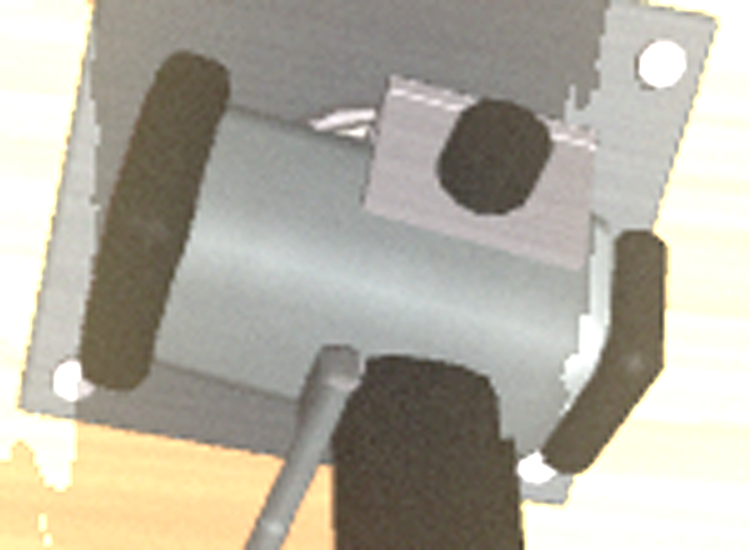

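```bash
python3 - <<'E'
from h import *
np.set_printoptions(precision=4,suppress=True)
f=load("w1"); q=lambda p:(270+p[0]/5,140+p[1]/5)
def ang(a,b,z=.07):
    A=onz(f,*q(a),z);B=onz(f,*q(b),z);d=B-A;return A,B,np.degrees(np.arctan2(d[1],d[0]))
for n,a,b in (("up",(232,106),(365,142)),("low",(160,360),(302,401)),("hl",(195,245),(585,338)),("blk",(365,210),(580,270)),("caprear",(228,90),(153,380)),("capfront",(160,70),(83,370)),("platetop",(95,0),(20,408))):
    print(n,*ang(a,b))
# finer edge fit: gradient along columns for up/low edges
g=cv2.cvtColor(cv2.cvtColor(f["image"],cv2.COLOR_RGB2BGR),cv2.COLOR_BGR2GRAY).astype(float)
for name,x0,x1,y0,s in(("up",318,342,161.5,.26),("low",304,329,213,.28)):
    xs=[];ys=[]
    for x in range(x0,x1):
        yc=y0+s*(x-x0); r=np.arange(int(yc)-4,int(yc)+6); d=np.abs(np.diff(g[r[0]:r[-1]+2,x])); w=d**2; xs.append(x);ys.append((w*(r+.5)).sum()/w.sum())
    c=np.polyfit(xs,ys,1); A=onz(f,x0,np.polyval(c,x0),.07);B=onz(f,x1,np.polyval(c,x1),.07);d=B-A
    print(name,c,A,B,np.degrees(np.arctan2(d[1],d[0])))
# butt and scanner points across views
S=load("side0")
print("butt tri",tri(S,(190+58/4,228+65/4),f,(507*.7,415*.7)))
E
```

```text
up [0.5357 0.0882 0.07  ] [0.5411 0.1211 0.07  ] 80.66825863791291
low [0.6011 0.0788 0.07  ] [0.6084 0.116  0.07  ] 78.8216179733651
hl [0.5706 0.0838 0.07  ] [0.5847 0.1839 0.07  ] 81.97711355972059
blk [0.5577 0.1238 0.07  ] [0.5674 0.179  0.07  ] 80.02273895187741
caprear [0.532  0.0867 0.07  ] [0.6066 0.0777 0.07  ] -6.9144704611559895
capfront [0.529  0.0701 0.07  ] [0.6057 0.0598 0.07  ] -7.625500521679801
platetop [0.5143 0.0531 0.07  ] [0.6175 0.045  0.07  ] -4.49208473996798
up [  0.1235 123.5184] [0.5374 0.0904 0.07  ] [0.5381 0.1194 0.07  ] 88.69064179696355
low [  0.2777 128.2768] [0.6017 0.0814 0.07  ] [0.6078 0.1141 0.07  ] 79.42987580126369
butt tri [0.6419 0.1307 0.1735]
```

```bash
python3 - <<'E'
from h import *
delta([.454,-.242,.12],np.radians(5.5)); delta([.454,-.242,.030],np.radians(5.5))
E
```

```text
d [ 131.7 -280.9  180.3] w [ 0.0002 -0.      0.0053]
d [ 131.7 -280.9  270.3] w [ 0.0002 -0.      0.0053]
```

Emit:
arm_command:
  plan:
    - {"dx": 132, "dy": -281, "dz": 180, "wx": 0, "wy": 0, "wz": 0.005, "gripper": 0}
    - {"dx": 132, "dy": -281, "dz": 180, "wx": 0, "wy": 0, "wz": 0.005, "gripper": 0}
    - {"dx": 132, "dy": -281, "dz": 180, "wx": 0, "wy": 0, "wz": 0.005, "gripper": 0}
    - {"dx": 132, "dy": -281, "dz": 180, "wx": 0, "wy": 0, "wz": 0.005, "gripper": 0}
    - {"dx": 132, "dy": -281, "dz": 180, "wx": 0, "wy": 0, "wz": 0.005, "gripper": 0}
    - {"dx": 132, "dy": -281, "dz": 180, "wx": 0, "wy": 0, "wz": 0.005, "gripper": 0}
    - {"dx": 132, "dy": -281, "dz": 180, "wx": 0, "wy": 0, "wz": 0.005, "gripper": 0}
    - {"dx": 132, "dy": -281, "dz": 180, "wx": 0, "wy": 0, "wz": 0.005, "gripper": 0}
    - {"dx": 132, "dy": -281, "dz": 180, "wx": 0, "wy": 0, "wz": 0.005, "gripper": 0}
    - {"dx": 132, "dy": -281, "dz": 180, "wx": 0, "wy": 0, "wz": 0.005, "gripper": 0}
    - {"dx": 132, "dy": -281, "dz": 210, "wx": 0, "wy": 0, "wz": 0.005, "gripper": 0}
    - {"dx": 132, "dy": -281, "dz": 240, "wx": 0, "wy": 0, "wz": 0.005, "gripper": 0}
    - {"dx": 132, "dy": -281, "dz": 260, "wx": 0, "wy": 0, "wz": 0.005, "gripper": 0}
    - {"dx": 132, "dy": -281, "dz": 270, "wx": 0, "wy": 0, "wz": 0.005, "gripper": 0}
    - {"dx": 132, "dy": -281, "dz": 270, "wx": 0, "wy": 0, "wz": 0.005, "gripper": 0}
    - {"dx": 132, "dy": -281, "dz": 270, "wx": 0, "wy": 0, "wz": 0.005, "gripper": 0}

```text
time_s: 3.45
eef_pos: [0.4549, -0.2429, 0.0315]
ee_rot: [-0.048, 0.999, -0.0, 0.001]
ft_force: [-0.7, -0.1, 1.0]
grip_width: 1.004
```

Emit:
arm_command:
  plan:
    - {"dx": 0, "dy": 0, "dz": 0, "wx": 0, "wy": 0, "wz": 0, "gripper": 0.3}
    - {"dx": 0, "dy": 0, "dz": 0, "wx": 0, "wy": 0, "wz": 0, "gripper": 0.6}
    - {"dx": 0, "dy": 0, "dz": 0, "wx": 0, "wy": 0, "wz": 0, "gripper": 0.8}
    - {"dx": 0, "dy": 0, "dz": 0, "wx": 0, "wy": 0, "wz": 0, "gripper": 0.8}
    - {"dx": 0, "dy": 0, "dz": 0, "wx": 0, "wy": 0, "wz": 0, "gripper": 0.8}
    - {"dx": 0, "dy": 0, "dz": 0, "wx": 0, "wy": 0, "wz": 0, "gripper": 0.8}
    - {"dx": 0, "dy": 0, "dz": 0, "wx": 0, "wy": 0, "wz": 0, "gripper": 0.8}
    - {"dx": 0, "dy": 0, "dz": 0, "wx": 0, "wy": 0, "wz": 0, "gripper": 0.8}
    - {"dx": 0, "dy": 0, "dz": 0, "wx": 0, "wy": 0, "wz": 0, "gripper": 0.8}
  force: 35

```text
time_s: 4.35
eef_pos: [0.4544, -0.2434, 0.0311]
ee_rot: [-0.048, 0.999, -0.0, 0.001]
ft_force: [-0.6, 0.8, 6.3]
grip_width: 0.535
```

```bash
python3 - <<'E'
from h import *
o=env.get_obs();print(o["eef_pos"],o["grip_width"])
p=o["eef_pos"]
for z in(.09,.034): delta([.5455,-.057,z],np.radians(-9))
f=grab("wrist","w2")
E
```

```text
[ 0.45439476 -0.24343231  0.03108276] 0.5351779263217391
d [-108.5  176.9  -58.9] w [-0.0006  0.0011  0.2523]
d [-108.4  176.9   -2.9] w [-0.0006  0.0011  0.2523]
```

Gripped: the opening is 45.5 mm, which fits the carton's 46 mm. Next I lift it, carry it over and set it down.

Emit:
arm_command:
  plan:
    - {"dx": 0, "dy": 0, "dz": -20, "wx": 0, "wy": 0, "wz": 0, "gripper": 0.8}
    - {"dx": 0, "dy": 0, "dz": -45, "wx": 0, "wy": 0, "wz": 0, "gripper": 0.8}
    - {"dx": -10, "dy": 17, "dz": -59, "wx": 0, "wy": 0, "wz": 0.02, "gripper": 0.8}
    - {"dx": -25, "dy": 41, "dz": -59, "wx": 0, "wy": 0, "wz": 0.06, "gripper": 0.8}
    - {"dx": -45, "dy": 74, "dz": -59, "wx": 0, "wy": 0, "wz": 0.1, "gripper": 0.8}
    - {"dx": -65, "dy": 106, "dz": -59, "wx": 0, "wy": 0, "wz": 0.15, "gripper": 0.8}
    - {"dx": -83, "dy": 136, "dz": -59, "wx": 0, "wy": 0, "wz": 0.2, "gripper": 0.8}
    - {"dx": -98, "dy": 160, "dz": -59, "wx": 0, "wy": 0, "wz": 0.235, "gripper": 0.8}
    - {"dx": -106, "dy": 173, "dz": -59, "wx": 0, "wy": 0, "wz": 0.252, "gripper": 0.8}
    - {"dx": -108.5, "dy": 177, "dz": -59, "wx": 0, "wy": 0, "wz": 0.252, "gripper": 0.8}
    - {"dx": -108.5, "dy": 177, "dz": -59, "wx": 0, "wy": 0, "wz": 0.252, "gripper": 0.8}
    - {"dx": -108.5, "dy": 177, "dz": -40, "wx": 0, "wy": 0, "wz": 0.252, "gripper": 0.8}
    - {"dx": -108.5, "dy": 177, "dz": -20, "wx": 0, "wy": 0, "wz": 0.252, "gripper": 0.8}
    - {"dx": -108.5, "dy": 177, "dz": -8, "wx": 0, "wy": 0, "wz": 0.252, "gripper": 0.8}
    - {"dx": -108.5, "dy": 177, "dz": -3, "wx": 0, "wy": 0, "wz": 0.252, "gripper": 0.8}
    - {"dx": -108.5, "dy": 177, "dz": -1, "wx": 0, "wy": 0, "wz": 0.252, "gripper": 0.8}
    - {"dx": -108.5, "dy": 177, "dz": 0, "wx": 0, "wy": 0, "wz": 0.252, "gripper": 0.8}
    - {"dx": -108.5, "dy": 177, "dz": 0, "wx": 0, "wy": 0, "wz": 0.252, "gripper": 0.8}
    - {"dx": -108.5, "dy": 177, "dz": 0, "wx": 0, "wy": 0, "wz": 0.252, "gripper": 0.8}

```text
time_s: 6.3
eef_pos: [0.5456, -0.0568, 0.0311]
ee_rot: [0.078, 0.997, -0.0, 0.001]
ft_force: [-2.2, -1.0, 3.3]
grip_width: 0.536
```

```bash
python3 - <<'E'
from h import *
o=env.get_obs();print(o["time_s"],o["eef_pos"],o["ee_rot"],o["grip_width"],o["ft_force"])
a=grab("wrist","w3");b=grab("side","side3")
m=np.hstack([cv2.resize(cv2.imread("pics/w3.png")[:,:],(400,300)),cv2.resize(cv2.imread("pics/side3.png")[130:340,160:440],(400,300),interpolation=cv2.INTER_CUBIC)])
c=cv2.resize(cv2.imread("pics/side3.png")[200:290,190:430],(800,300),interpolation=cv2.INTER_CUBIC)
cv2.imwrite("pics/m3.png",cv2.convertScaleAbs(np.vstack([m,c]),alpha=1.6,beta=8))
E
```

```text
6.3 [ 0.54561082 -0.05684671  0.03108823] [ 7.82982057e-02  9.96929767e-01 -1.41352999e-04  6.40931088e-04] 0.5357183235967462 [-2.23107103 -0.99744559  3.273287  ]
```

View pics/m3.png

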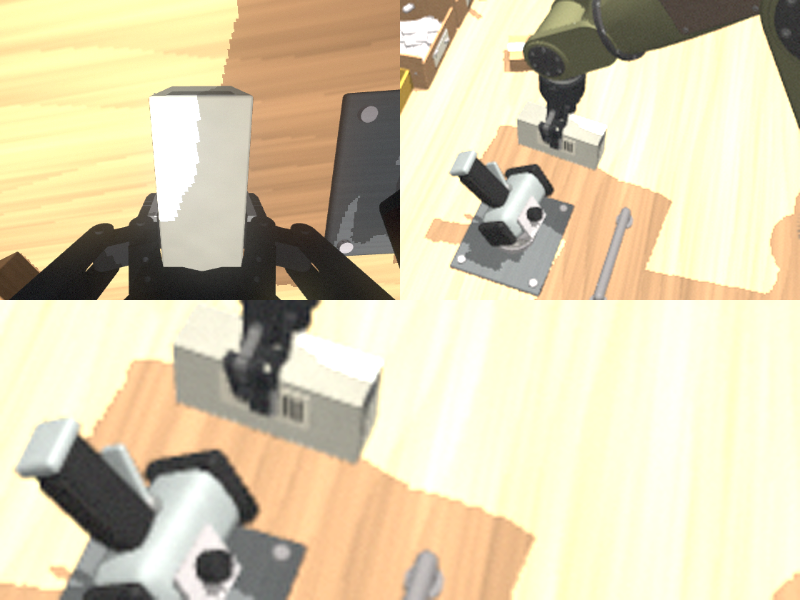

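The carton is standing in front of the window, with the label side facing the scanner and no tilt. I'll check its centring from the near-end corners in the wrist picture, (150,96) and (252,94).

```bash
python3 - <<'E'
from h import *
f=load("w3")
A=onz(f,150*1.4,96*1.4,.074);B=onz(f,252*1.4,94*1.4,.074)
y=np.radians(-9);c=(A+B)/2+.075*np.array([np.cos(y),np.sin(y),0])
print(A,B,np.linalg.norm(B-A),"centre",c)
E
```

```text
[ 0.46864885 -0.06815371  0.074     ] [ 0.47473809 -0.02428126  0.074     ] 0.04429301445112735 centre [ 0.5457701  -0.05795007  0.074     ]
```

Emit:
arm_command:
  plan:
    - {"dx": 0, "dy": 0, "dz": 0, "wx": 0, "wy": 0, "wz": 0, "gripper": 0.3}
    - {"dx": 0, "dy": 0, "dz": 0, "wx": 0, "wy": 0, "wz": 0, "gripper": 0}
    - {"dx": 0, "dy": 0, "dz": 0, "wx": 0, "wy": 0, "wz": 0, "gripper": 0}
    - {"dx": 0, "dy": 0, "dz": 0, "wx": 0, "wy": 0, "wz": 0, "gripper": 0}
    - {"dx": 0, "dy": 0, "dz": 0, "wx": 0, "wy": 0, "wz": 0, "gripper": 0}
    - {"dx": 0, "dy": 0, "dz": 0, "wx": 0, "wy": 0, "wz": 0, "gripper": 0}
    - {"dx": 0, "dy": 0, "dz": -20, "wx": 0, "wy": 0, "wz": 0, "gripper": 0}
    - {"dx": 0, "dy": 0, "dz": -60, "wx": 0, "wy": 0, "wz": 0, "gripper": 0}
    - {"dx": 0, "dy": 0, "dz": -110, "wx": 0, "wy": 0, "wz": 0, "gripper": 0}
    - {"dx": 0, "dy": 0, "dz": -160, "wx": 0, "wy": 0, "wz": 0, "gripper": 0}
    - {"dx": 0, "dy": 0, "dz": -210, "wx": 0, "wy": 0, "wz": 0, "gripper": 0}
    - {"dx": 0, "dy": 0, "dz": -240, "wx": 0, "wy": 0, "wz": 0, "gripper": 0}
    - {"dx": 0, "dy": 0, "dz": -240, "wx": 0, "wy": 0, "wz": 0, "gripper": 0}

```text
time_s: 7.7
eef_pos: [0.5463, -0.0568, 0.275]
ee_rot: [0.078, 0.997, -0.0, 0.004]
ft_force: [-0.1, 0.0, -0.9]
grip_width: 0.998
```

The carton is within about 1 mm of target. Next is a tilted pre-grasp pose facing the grip.

```bash
cat >> h.py <<'E'
TH=np.radians(81.0)
def frame(th=None):
    th=TH if th is None else th
    a=np.array([np.cos(th),np.sin(th),0]); l=np.array([np.sin(th),-np.cos(th),0]); u=np.array([0,0,1.])
    s,c=np.sin(np.radians(35)),np.cos(np.radians(35))
    return a,-c*l+s*u,s*l+c*u   # grip x,y,z
E
python3 - <<'E'
from h import *
np.set_printoptions(precision=4,suppress=True)
a,y,z=frame(); G=np.array([.613,.1365,.13])
P=G-.0095*a+.098*y; print(P); delta(P,np.radians(-9),np.radians(35))
f=load("w1")
for h in(.12,.14,.16):print(onz(f,508*.7,355*.7,h)) 
E
```

```text
[0.5322 0.1397 0.1862]
d [ 45.3 191.9  88.5] w [ 0.     -0.6032  0.0003]
[0.6214 0.1395 0.12  ]
[0.6123 0.1334 0.14  ]
[0.6031 0.1274 0.16  ]
```

Emit:
arm_command:
  plan:
    - {"dx": 5, "dy": 30, "dz": 8, "wx": 0, "wy": -0.08, "wz": 0, "gripper": 0}
    - {"dx": 14, "dy": 65, "dz": 25, "wx": 0, "wy": -0.2, "wz": 0, "gripper": 0}
    - {"dx": 23, "dy": 100, "dz": 44, "wx": 0, "wy": -0.32, "wz": 0, "gripper": 0}
    - {"dx": 32, "dy": 140, "dz": 62, "wx": 0, "wy": -0.44, "wz": 0, "gripper": 0}
    - {"dx": 40, "dy": 170, "dz": 78, "wx": 0, "wy": -0.54, "wz": 0, "gripper": 0}
    - {"dx": 45, "dy": 192, "dz": 88, "wx": 0, "wy": -0.603, "wz": 0, "gripper": 0}
    - {"dx": 45, "dy": 192, "dz": 88, "wx": 0, "wy": -0.603, "wz": 0, "gripper": 0}
    - {"dx": 45, "dy": 192, "dz": 88, "wx": 0, "wy": -0.603, "wz": 0, "gripper": 0}
    - {"dx": 45, "dy": 192, "dz": 88, "wx": 0, "wy": -0.603, "wz": 0, "gripper": 0}

```text
time_s: 8.6
eef_pos: [0.5312, 0.1394, 0.1827]
ee_rot: [0.075, 0.952, -0.023, 0.296]
ft_force: [-0.2, 0.4, -0.1]
grip_width: 0.998
```

```bash
python3 - <<'E'
from h import *
o=env.get_obs();print(o["time_s"],o["eef_pos"],o["ee_rot"],o["ft_force"])
f=grab("wrist","w4");g=grab("side","side4")
A=cv2.resize(cv2.imread("pics/w4.png"),(480,360));B=cv2.resize(cv2.imread("pics/side4.png")[200:350,170:300],(320,360),interpolation=cv2.INTER_CUBIC)
cv2.imwrite("pics/m4.png",cv2.convertScaleAbs(cv2.resize(cv2.imread("pics/w4.png"),(800,600),interpolation=cv2.INTER_CUBIC),alpha=2,beta=10))
E
```

```text
8.6 [0.53119384 0.13938939 0.18268326] [ 0.0750412   0.95197757 -0.0233325   0.29591065] [-0.19614297  0.36368331 -0.12972964]
```

View pics/m4.png

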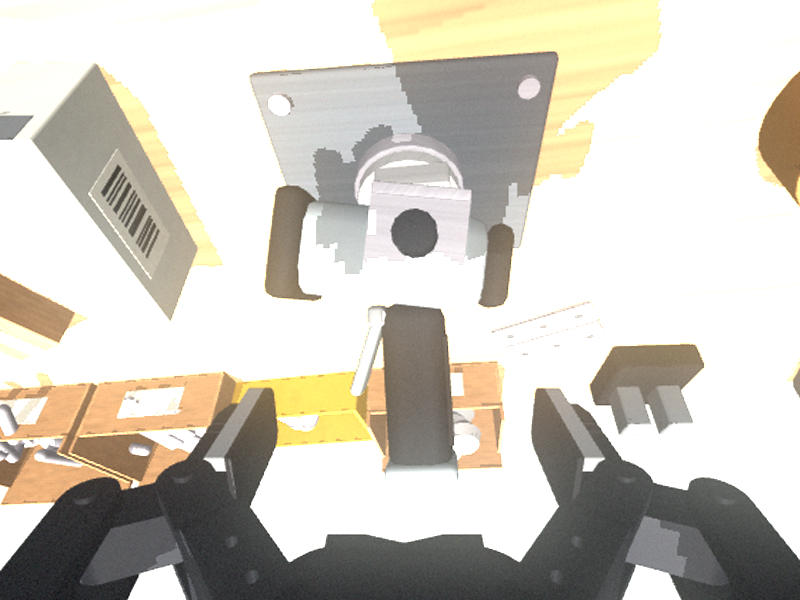

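The picture shows the grip between the fingers. Its centre line runs from (414,310) to (421,465), the trigger from (375,312) to its free end at (358,390), and the butt is at (422,470). I'll compare that with the projected grip model.

```bash
python3 - <<'E'
from h import *
np.set_printoptions(precision=4,suppress=True)
f=load("w4");k=.7
def ang(p,q):
    A=onz(f,p[0]*k,p[1]*k,.09);B=onz(f,q[0]*k,q[1]*k,.09);d=B-A;return np.degrees(np.arctan2(d[1],d[0]))
print("blk low",ang((365,252),(468,264)),"blk top",ang((372,184),(472,191)),"plate top",ang((252,74),(555,53)), "plate corners",[onz(f,x*k,y*k,.008) for x,y in((250,75),(557,53))])
# grip centre from this view: left/right edges mid at row 372: px (418,372). intersect w/ plane containing known l (or use z=.13)
O=np.array([.5758,.1359,0])
for th in(78,81,84):
    a,y,z=frame(np.radians(th)); l=np.array([a[1],-a[0],0])
    for aoff in(.0065,):
        for lo in(.032,.037,.042):
            G=O+aoff*a+lo*l+[0,0,.13]
            print(th,lo,"G",proj(f,G)/k,"head",proj(f,G-.037*z+.0*y)/k,"butt",proj(f,G+.06*z+.017*y)/k,"edges y+15",proj(f,G-.018*a+.015*y)/k,proj(f,G+.018*a+.015*y)/k)
o=env.get_obs();print(o["time_s"],o["eef_pos"],o["ee_rot"])
E
```

```text
blk low 71.14573713792483 blk top 75.96079236551273 plate top 84.87002637043388 plate corners [array([0.4927, 0.0596, 0.008 ]), array([0.5071, 0.2242, 0.008 ])]
78 0.032 G [419.6912 362.9383] head [421.558  297.9195] butt [418.9262 480.8384] edges y+15 [388.2412 365.3114] [455.3015 366.9785]
78 0.037 G [418.9954 367.1081] head [420.8362 303.073 ] butt [418.1892 483.3689] edges y+15 [388.0176 369.7112] [453.9833 371.3242]
78 0.042 G [418.3207 371.1511] head [420.1363 308.0703] butt [417.4763 485.8166] edges y+15 [387.8013 373.9685] [452.7075 375.5301]
81 0.032 G [422.6701 362.6863] head [422.5807 297.5778] butt [424.1741 480.6998] edges y+15 [390.1743 365.8733] [457.5094 365.863 ]
81 0.037 G [422.3807 366.8694] head [422.2939 302.7486] butt [423.8372 483.2384] edges y+15 [390.4012 370.2606] [456.6298 370.2507]
81 0.042 G [422.1002 370.925 ] head [422.0157 307.7624] butt [423.5115 485.6936] edges y+15 [390.6207 374.506 ] [455.7786 374.4966]
84 0.032 G [425.6291 362.3591] head [423.576  297.2043] butt [429.4101 480.4866] edges y+15 [392.1561 366.3849] [459.6198 364.6894]
84 0.037 G [425.7481 366.5465] head [423.7262 302.3795] butt [429.4753 483.0288] edges y+15 [392.8302 370.7495] [459.1864 369.1095]
84 0.042 G [425.8635 370.6063] head [423.8718 307.3975] butt [429.5384 485.4875] edges y+15 [393.4826 374.9735] [458.767  373.3862]
8.7 [0.5313 0.1392 0.1828] [ 0.0754  0.9519 -0.0234  0.2961]
```

```bash
python3 - <<'E'
from h import *
a=cv2.imread("pics/w4.png")[120:345,180:365]; a=cv2.resize(a,(495,600),interpolation=cv2.INTER_CUBIC)
b=cv2.imread("pics/side4.png")[170:330,190:270]; b=cv2.resize(b,(300,600),interpolation=cv2.INTER_CUBIC)
cv2.imwrite("pics/m5.png",cv2.convertScaleAbs(np.hstack([a,b]),alpha=1.2))
print(600/225)
E
```

```text
2.6666666666666665
```

View pics/m5.png

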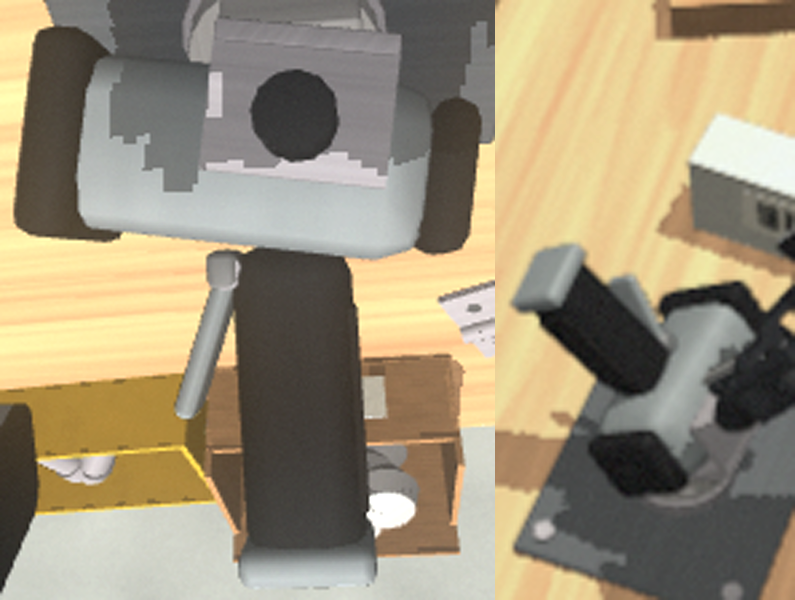

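The crop shows the head edges clearly: lower (80,225) to (375,257), upper (95,57) to (210,65). The head is pitched 8°, so its edges are not level. I'll redo the axis angle allowing for that, and include the grip's side edges.

```bash
python3 - <<'E'
from h import *
from scipy.optimize import brentq, least_squares
np.set_printoptions(precision=4,suppress=True)
w4=load("w4");w1=load("w1")
m=lambda p:(180+p[0]/2.667,120+p[1]/2.667); q=lambda p:(270+p[0]/5,140+p[1]/5)
def nrm(f,p,r): return np.cross(ray(f,*p)[1],ray(f,*r)[1])
def sol(n,dirf):
    g=[(np.dot(n,dirf(np.radians(t))),t) for t in np.arange(60,105,.1)]
    return min(g,key=lambda s:abs(s[0]))[1]
s8,c8=np.sin(np.radians(8)),np.cos(np.radians(8))
head=lambda t:np.array([c8*np.cos(t),c8*np.sin(t),s8]); lev=lambda t:frame(t)[0]; gz=lambda t:frame(t)[2]
for n,f,a,b in(("low4",w4,m((80,225)),m((375,257))),("up4",w4,m((95,57)),m((210,65))),("up1",w1,q((232,106)),q((365,142))),("low1",w1,q((160,360)),q((302,401))),("blk4",w4,m((203,168)),m((388,186))),("blk4t",w4,m((216,20)),m((400,38)))):
    print(n,sol(nrm(f,a,b),head),sol(nrm(f,a,b),lev))
for n,a,b in(("L",(238,290),(246,545)),("R",(352,290),(366,545)),):
    print("grip",n,sol(nrm(w4,m(a),m(b)),gz))
for n,a,b in(("butt",(243,548),(378,556)),("buttend",(245,583),(370,587)),("buttR",(378,556),(374,584))): print(n,sol(nrm(w4,m(a),m(b)),lev))
# fit G (z=.13 fixed) and th: centreline pts of the visible +y face & butt corners
def cands(th):
    a,y,z=frame(th); return a,y,z
def res(v):
    th=v[2];a,y,z=cands(th);G=np.array([v[0],v[1],.13]);r=[]
    c=lambda P:proj(w4,P)
    # edges at row ~420 of crop
    for t in(-.02,.04):
        L=c(G-.018*a+.015*y+t*z);Rr=c(G+.018*a+.015*y+t*z)
        yl=(L[1]-120)*2.667; Lx=180+(238+(yl-290)*8/255)/2.667; yr=(Rr[1]-120)*2.667;Rx=180+(352+(yr-290)*14/255)/2.667
        r+=[L[0]-Lx,Rr[0]-Rx]
    r+=list(c(G+.06*z-.02*a+.017*y)-m((245,583))) if 0 else []
    return r
for r0 in (78,82,86):
  s=least_squares(lambda v:res([v[0],v[1],np.radians(r0)]),[.613,.137]);print(r0,s.x,s.fun)
E
```

```text
low4 81.50000000000031 70.50000000000014
up4 83.00000000000033 75.70000000000022
up1 81.80000000000031 80.7000000000003
low1 81.4000000000003 78.80000000000027
blk4 81.80000000000031 72.60000000000018
blk4t 80.50000000000028 74.0000000000002
grip L 84.20000000000034
grip R 86.20000000000037
butt 69.80000000000014
buttend 74.1000000000002
buttR 60.0
78 [0.6325 0.131 ] [ 2.5748  2.6871 -1.9684 -3.2628]
82 [0.6306 0.1315] [ 0.8822  1.4833 -0.7491 -1.6011]
86 [0.6297 0.132 ] [-0.6347  0.064   0.6478 -0.0808]
```

With the 8° pitch included, every head edge agrees on 81.6°. Now I'll triangulate the trigger and the butt between the two wrist views.

```bash
python3 - <<'E'
from h import *
np.set_printoptions(precision=4,suppress=True)
w4=load("w4");w1=load("w1");S=load("side0")
m=lambda p:np.array((180+p[0]/2.667,120+p[1]/2.667)); q=lambda p:(270+p[0]/5,140+p[1]/5); b=lambda p:(p[0]*.7,p[1]*.7)
TH=np.radians(81.6);a,y,z=frame(TH);l=np.array([a[1],-a[0],0]);O=np.array([.5758,.1359,0])
def rep(n,f1,p1,f2,p2):
    X=tri(f1,p1,f2,p2);e=np.hypot(*(proj(f1,X)-p1)),np.hypot(*(proj(f2,X)-p2));d=X-O
    print(n,X,"a,l,z",d@a,d@l,d[2],"err px",np.round(e,1))
rep("trig free end",w1,b((462,358)),w4,m((187,410)))
rep("trig hinge",w1,q((340,355)),w4,m((223,265)))
rep("buttL",w1,b((487,404)),w4,m((243,548)))
rep("buttR",w1,b((534,404)),w4,m((378,556)))
rep("butt endL",w1,b((480,428)),w4,m((247,585)))
rep("butt endR",w1,b((531,432)),w4,m((372,586)))
rep("butt side/w4",S,(190+58/4,228+65/4),w4,m((310,575)))
rep("grip base L",w1,q((345,380)),w4,m((240,258)))
rep("front cap mid", w1,q((175,55)),w4,m((80,35)))
E
```

```text
trig free end [0.6171 0.0987 0.141 ] a,l,z -0.03080911477540496 0.046300869997568744 0.14103474546115408 err px [0.9 1.1]
trig hinge [0.582  0.115  0.1113] a,l,z -0.019789911273960313 0.009214080984151272 0.11132579862468446 err px [0.5 0.6]
buttL [0.6317 0.1137 0.179 ] a,l,z -0.013790421807595307 0.05858267568330954 0.17903834087795548 err px [0.2 0.2]
buttR [0.629  0.1491 0.1816] a,l,z 0.020827640687682253 0.05069514643601855 0.1816229453915496 err px [5.  6.1]
butt endL [0.6475 0.1113 0.185 ] a,l,z -0.013914946776441514 0.07450507792834046 0.18500956874896532 err px [0.8 1. ]
butt endR [0.6473 0.1476 0.1859] a,l,z 0.022071187823731 0.06905821205746138 0.18590686311895754 err px [2.9 3.4]
butt side/w4 [0.6384 0.1346 0.1842] a,l,z 0.007899203703762006 0.062065042742938684 0.18419901184647128 err px [1.3 3.4]
grip base L [0.5903 0.1186 0.1035] a,l,z -0.015039132156004484 0.01690743040332628 0.10352598002531614 err px [0.2 0.3]
front cap mid [0.5295 0.0779 0.06  ] a,l,z -0.06417051362766803 -0.03728427720028873 0.06002017371426796 err px [4.  6.6]
```

```bash
sed -i 's/^TH=.*/TH=np.radians(81.6)/' h.py; cat >> h.py <<'E'
G=np.array([.6218,.1329,.13])
def local(P):
    a,y,z=frame(); d=np.asarray(P)-G; return np.round([1000*d@a,1000*d@y,1000*d@z],2)
E
python3 - <<'E'
from h import *
a,y,z=frame();o=env.get_obs();print(o["eef_pos"],local(o["eef_pos"]))
for s in(.045,0): 
    P=G-.0095*a-.0237*y+s*y; print(P); delta(P,np.radians(-8.4),np.radians(35))
E
```

```text
[0.53127132 0.13918829 0.18278427] [ -7.   104.39  -8.66]
[0.60315145 0.12605076 0.14221718]
d [-37.1  -1.7  74.9] w [-0.0064 -0.0076 -0.0095]
[0.63961785 0.12066587 0.11640624]
d [-52.9  -1.3 117. ] w [-0.0064 -0.0076 -0.0095]
```

```bash
python3 - <<'E'
from h import *
a,y,z=frame(); t=np.radians(35); tz=np.sin(t)*np.array([a[1],-a[0],0])-np.cos(t)*np.array([0,0,1])
for s in(.08,.04,0): 
    P=G-.0095*a+(.0227-s)*tz; print(P,local(P)); delta(P,np.radians(-8.4),t)
E
```

```text
[0.58789886 0.12830307 0.17693741] [-9.5  53.84 19.6 ]
d [-44.1  -1.8  37.5] w [-0.0064 -0.0076 -0.0095]
[0.61059579 0.12495148 0.14417133] [-9.5  16.26  5.92]
d [-44.4  -1.6  77.5] w [-0.0064 -0.0076 -0.0095]
[0.63329272 0.12159988 0.11140525] [ -9.5  -21.33  -7.76]
d [-44.8  -1.3 117.5] w [-0.0064 -0.0076 -0.0095]
```

Emit:
arm_command:
  plan:
    - {"dx": -30, "dy": -1, "dz": 15, "wx": -0.006, "wy": -0.008, "wz": -0.01, "gripper": 0}
    - {"dx": -44, "dy": -1.5, "dz": 37, "wx": -0.006, "wy": -0.008, "wz": -0.01, "gripper": 0}
    - {"dx": -44, "dy": -1.5, "dz": 37, "wx": -0.006, "wy": -0.008, "wz": -0.01, "gripper": 0}
    - {"dx": -44, "dy": -1.5, "dz": 55, "wx": -0.006, "wy": -0.008, "wz": -0.01, "gripper": 0}
    - {"dx": -44, "dy": -1.5, "dz": 75, "wx": -0.006, "wy": -0.008, "wz": -0.01, "gripper": 0}
    - {"dx": -44.5, "dy": -1.5, "dz": 90, "wx": -0.006, "wy": -0.008, "wz": -0.01, "gripper": 0}
    - {"dx": -44.5, "dy": -1.5, "dz": 103, "wx": -0.006, "wy": -0.008, "wz": -0.01, "gripper": 0}
    - {"dx": -44.5, "dy": -1.5, "dz": 113, "wx": -0.006, "wy": -0.008, "wz": -0.01, "gripper": 0}
    - {"dx": -44.5, "dy": -1.5, "dz": 117, "wx": -0.006, "wy": -0.008, "wz": -0.01, "gripper": 0}
    - {"dx": -44.5, "dy": -1.5, "dz": 117, "wx": -0.006, "wy": -0.008, "wz": -0.01, "gripper": 0}
    - {"dx": -44.5, "dy": -1.5, "dz": 117, "wx": -0.006, "wy": -0.008, "wz": -0.01, "gripper": 0}

```text
time_s: 9.8
eef_pos: [0.6322, 0.1225, 0.1116]
ee_rot: [0.069, 0.951, -0.022, 0.3]
ft_force: [0.8, -0.4, -0.6]
grip_width: 1.0
```

```bash
python3 - <<'E'
from h import *
o=env.get_obs();print(o["time_s"],o["eef_pos"],local(o["eef_pos"]),o["ft_force"])
f=grab("wrist","w6")
a=cv2.imread("pics/w6.png")[120:400,110:450]
cv2.imwrite("pics/m6.png",cv2.convertScaleAbs(cv2.resize(a,None,fx=2.1,fy=2.1,interpolation=cv2.INTER_CUBIC),alpha=1.8,beta=15))
E
```

```text
9.8 [0.63223719 0.12252818 0.11163487] [ -8.74 -20.23  -8.25] [ 0.75143645 -0.3731232  -0.62735263]
```

View pics/m6.png

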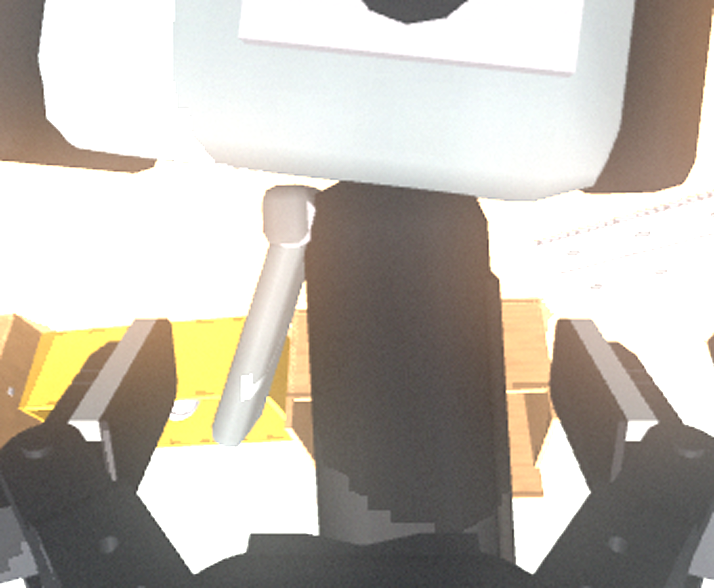

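The fingers straddle the grip. The trigger's free end is at (230,440), and the grip's edges are at x of 312 and 500, against pads at 175 and 552. I'll check the depth alignment by projection.

```bash
python3 - <<'E'
from h import *
np.set_printoptions(precision=1,suppress=True)
f=load("w6");a,y,z=frame();o=env.get_obs()
M=R.from_quat(o["ee_rot"]).as_matrix();T=o["eef_pos"]
c=lambda P:(proj(f,P)-[110,120])*2.1
print("TCP",c(T),"grasp",c(T-.0187*M[:,2]),"pad edges R tip",c(T+M[:,1]*.0425+.011*M[:,0]),c(T+M[:,1]*.0425-.011*M[:,0]),"13 back",c(T-.013*M[:,2]+M[:,1]*.0425+.011*M[:,0]),c(T-.013*M[:,2]+M[:,1]*.0425-.011*M[:,0]))
for t in(-.037,-.01,0,.01):
  print(t,"trig y+10",c(G-.036*a+.01*y+t*z),"y-10",c(G-.036*a-.01*y+t*z),"grip L,R y+15",c(G-.018*a+.015*y+t*z),c(G+.018*a+.015*y+t*z))
print(local(T-.0187*M[:,2]))
E
```

```text
TCP [365.3 321.2] grasp [365.6 365.2] pad edges R tip [542.2 280.9] [534.5 359.8] 13 back [557.3 307.7] [548.3 391.7]
-0.037 trig y+10 [230.3 204.3] y-10 [247.6 203.8] grip L,R y+15 [318.3 204.6] [504.5 204.8]
-0.01 trig y+10 [229.7 339.3] y-10 [247. 321.] grip L,R y+15 [317.9 344.8] [504.9 345. ]
0 trig y+10 [229.4 389.5] y-10 [246.8 364.6] grip L,R y+15 [317.8 397.1] [505.  397.3]
0.01 trig y+10 [229.1 439.9] y-10 [246.6 408.4] grip L,R y+15 [317.7 449.5] [505.2 449.6]
[-8.7 -2.6 -1.8]
```

The model fits to about 1 mm. I'll shift 2 mm towards the trigger side and close to about 60 mm.

Emit:
arm_command:
  plan:
    - {"dx": 0, "dy": -2, "dz": 0, "wx": 0, "wy": 0, "wz": 0, "gripper": 0.15}
    - {"dx": 0, "dy": -2, "dz": 0, "wx": 0, "wy": 0, "wz": 0, "gripper": 0.29}
    - {"dx": 0, "dy": -2, "dz": 0, "wx": 0, "wy": 0, "wz": 0, "gripper": 0.29}
    - {"dx": 0, "dy": -2, "dz": 0, "wx": 0, "wy": 0, "wz": 0, "gripper": 0.29}
    - {"dx": 0, "dy": -2, "dz": 0, "wx": 0, "wy": 0, "wz": 0, "gripper": 0.29}
  force: 20

```text
time_s: 10.35
eef_pos: [0.632, 0.1205, 0.1112]
ee_rot: [0.069, 0.951, -0.022, 0.3]
ft_force: [0.6, 1.4, 0.7]
grip_width: 0.709
```

```bash
python3 - <<'E'
from h import *
o=env.get_obs();a,y,z=frame()
print(o["time_s"],o["grip_width"]*85,local(o["eef_pos"]),"Fa",o["ft_force"]@a,o["ft_force"])
f=grab("wrist","w7")
a=cv2.imread("pics/w7.png")[170:370,130:430]
cv2.imwrite("pics/m7.png",cv2.convertScaleAbs(cv2.resize(a,None,fx=2.6,fy=2.6,interpolation=cv2.INTER_CUBIC),alpha=1.6,beta=25))
E
```

```text
10.35 60.305734428071965 [-10.75 -20.49  -8.61] Fa 1.4478139330427768 [0.61910197 1.372093   0.65303991]
```

View pics/m7.png

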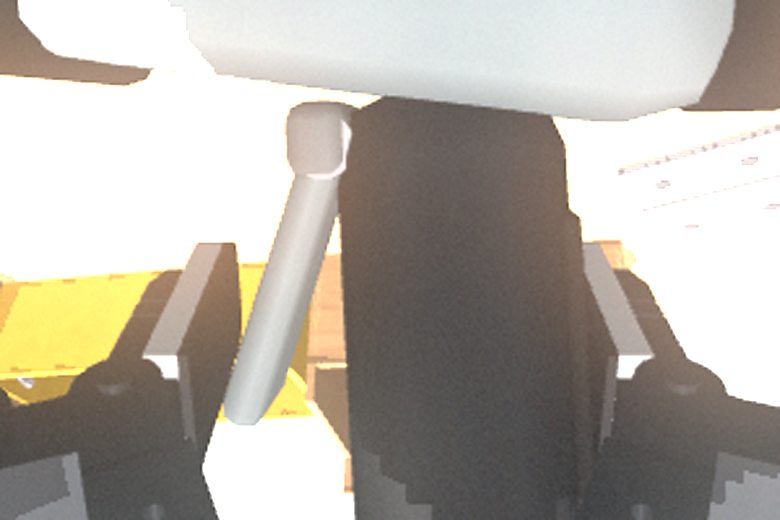

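The image shows both pads just clear of the back and the trigger: the left pad is at x≈238 beside the trigger, and the right pad is at x≈585 beside the back. I'll close to 57 mm and measure the side force, averaged.

Emit:
arm_command:
  plan:
    - {"dx": 0, "dy": 0, "dz": 0, "wx": 0, "wy": 0, "wz": 0, "gripper": 0.31}
    - {"dx": 0, "dy": 0, "dz": 0, "wx": 0, "wy": 0, "wz": 0, "gripper": 0.33}
    - {"dx": 0, "dy": 0, "dz": 0, "wx": 0, "wy": 0, "wz": 0, "gripper": 0.33}
    - {"dx": 0, "dy": 0, "dz": 0, "wx": 0, "wy": 0, "wz": 0, "gripper": 0.33}

```text
time_s: 10.8
eef_pos: [0.632, 0.1207, 0.1113]
ee_rot: [0.069, 0.951, -0.022, 0.3]
ft_force: [-1.0, 3.2, 3.1]
grip_width: 0.67
```

```bash
cat >> h.py <<'E'
def avg(n=6):
    a=frame()[0];F=[]
    for _ in range(n): viewer.grab_frame("side");F.append(env.get_obs()["ft_force"])
    o=env.get_obs();F=np.array(F)
    print("t",o["time_s"],"w",round(o["grip_width"]*85,2),"loc",local(o["eef_pos"]),"F",F.mean(0).round(2),"Fa",round(float((F@a).mean()),2),"sd",round(float((F@a).std()),2))
E
python3 -c "
from h import *
avg()"
```

```text
t 11.1 w 57.4 loc [-10.69 -20.5   -8.42] F [-1.3   3.    2.59] Fa 2.78 sd 0.37
```

Contact with the grip's back at 2.8 N, below the 4 N slip limit; the back face is at +18.0 mm. I'll squeeze in step now: the tool shifts by half of each closing so the back finger stays still.

Emit:
arm_command:
  plan:
    - {"dx": 0, "dy": 0.4, "dz": 0, "wx": 0, "wy": 0, "wz": 0, "gripper": 0.33}
    - {"dx": 0, "dy": 0.9, "dz": 0, "wx": 0, "wy": 0, "wz": 0, "gripper": 0.342}
    - {"dx": 0, "dy": 1.4, "dz": 0, "wx": 0, "wy": 0, "wz": 0, "gripper": 0.354}
    - {"dx": 0, "dy": 1.9, "dz": 0, "wx": 0, "wy": 0, "wz": 0, "gripper": 0.366}
    - {"dx": 0, "dy": 2.4, "dz": 0, "wx": 0, "wy": 0, "wz": 0, "gripper": 0.378}
    - {"dx": 0, "dy": 2.4, "dz": 0, "wx": 0, "wy": 0, "wz": 0, "gripper": 0.378}
    - {"dx": 0, "dy": 2.4, "dz": 0, "wx": 0, "wy": 0, "wz": 0, "gripper": 0.378}

```text
time_s: 11.8
eef_pos: [0.6324, 0.1223, 0.1115]
ee_rot: [0.069, 0.951, -0.023, 0.3]
ft_force: [-2.9, -1.7, 6.2]
grip_width: 0.626
```

```bash
python3 -c "
from h import *
avg(5)"
```

```text
t 12.05 w 52.83 loc [ -8.94 -20.5   -8.25] F [-3.78 -2.91  6.12] Fa -3.43 sd 0.41
```

Emit:
arm_command:
  plan:
    - {"dx": 0, "dy": -0.4, "dz": -0.5, "wx": 0, "wy": 0, "wz": 0, "gripper": 0.378}
    - {"dx": 0, "dy": 0.1, "dz": -0.7, "wx": 0, "wy": 0, "wz": 0, "gripper": 0.39}
    - {"dx": 0, "dy": 0.6, "dz": -0.9, "wx": 0, "wy": 0, "wz": 0, "gripper": 0.402}
    - {"dx": 0, "dy": 1.1, "dz": -1.1, "wx": 0, "wy": 0, "wz": 0, "gripper": 0.413}
    - {"dx": 0, "dy": 1.6, "dz": -1.2, "wx": 0, "wy": 0, "wz": 0, "gripper": 0.425}
    - {"dx": 0, "dy": 2.1, "dz": -1.4, "wx": 0, "wy": 0, "wz": 0, "gripper": 0.437}
    - {"dx": 0, "dy": 2.6, "dz": -1.5, "wx": 0, "wy": 0, "wz": 0, "gripper": 0.449}
    - {"dx": 0, "dy": 2.6, "dz": -1.5, "wx": 0, "wy": 0, "wz": 0, "gripper": 0.449}
    - {"dx": 0, "dy": 2.6, "dz": -1.5, "wx": 0, "wy": 0, "wz": 0, "gripper": 0.449}

```text
time_s: 12.95
eef_pos: [0.632, 0.1253, 0.1126]
ee_rot: [0.069, 0.951, -0.022, 0.3]
ft_force: [0.8, -4.7, 5.0]
grip_width: 0.548
```

```bash
python3 -c "
from h import *
avg(4)"
```

```text
t 13.15 w 46.48 loc [ -6.02 -19.11  -7.83] F [ 1.54 -4.59  5.79] Fa -4.31 sd 0.3
```

Emit:
arm_command:
  plan:
    - {"dx": 0, "dy": -0.4, "dz": -0.4, "wx": 0, "wy": 0, "wz": 0, "gripper": 0.449}
    - {"dx": 0, "dy": -0.7, "dz": -0.6, "wx": 0, "wy": 0, "wz": 0, "gripper": 0.449}
    - {"dx": 0, "dy": -0.3, "dz": -0.7, "wx": 0, "wy": 0, "wz": 0, "gripper": 0.461}
    - {"dx": 0, "dy": 0.1, "dz": -0.9, "wx": 0, "wy": 0, "wz": 0, "gripper": 0.473}
    - {"dx": 0, "dy": 0.5, "dz": -1, "wx": 0, "wy": 0, "wz": 0, "gripper": 0.485}
    - {"dx": 0, "dy": 0.8, "dz": -1.1, "wx": 0, "wy": 0, "wz": 0, "gripper": 0.495}
    - {"dx": 0, "dy": 0.8, "dz": -1.1, "wx": 0, "wy": 0, "wz": 0, "gripper": 0.495}

```text
time_s: 13.85
eef_pos: [0.6316, 0.1265, 0.1135]
ee_rot: [0.069, 0.951, -0.022, 0.3]
ft_force: [5.0, -2.5, 3.0]
grip_width: 0.512
```

```bash
python3 -c "
from h import *
avg(4)"
```

```text
t 14.05 w 43.01 loc [ -4.9  -18.14  -7.46] F [ 4.55 -2.08  2.8 ] Fa -1.4 sd 0.36
```

Emit:
arm_command:
  plan:
    - {"dx": 0, "dy": 0.1, "dz": 0.3, "wx": 0, "wy": 0, "wz": 0, "gripper": 0.503}
    - {"dx": 0, "dy": 0.3, "dz": 0.3, "wx": 0, "wy": 0, "wz": 0, "gripper": 0.51}
    - {"dx": 0, "dy": 0.4, "dz": 0.3, "wx": 0, "wy": 0, "wz": 0, "gripper": 0.52}
    - {"dx": 0, "dy": 0.4, "dz": 0.3, "wx": 0, "wy": 0, "wz": 0, "gripper": 0.53}
    - {"dx": 0, "dy": 0.4, "dz": 0.3, "wx": 0, "wy": 0, "wz": 0, "gripper": 0.54}
    - {"dx": 0, "dy": 0.4, "dz": 0.3, "wx": 0, "wy": 0, "wz": 0, "gripper": 0.54}
    - {"dx": 0, "dy": 0.4, "dz": 0.3, "wx": 0, "wy": 0, "wz": 0, "gripper": 0.54}

```text
time_s: 14.75
eef_pos: [0.6317, 0.127, 0.1136]
ee_rot: [0.069, 0.951, -0.022, 0.3]
ft_force: [-2.1, -1.6, 9.1]
grip_width: 0.486
```

```bash
python3 -c "
from h import *
avg(4); grab('side','sideS'); grab('wrist','wS'); grab('scene','sceneS')"
```

```text
t 14.95 w 41.64 loc [ -4.41 -18.1   -7.35] F [-2.25 -1.95  8.72] Fa -2.25 sd 0.16
```

The pads stalled at 41.6 mm while commanded to 39.1 mm, so the trigger is on its stop. I'll hold with a slightly firmer grip.

Emit:
arm_command:
  plan:
    - {"dx": 0, "dy": 0, "dz": 0, "wx": 0, "wy": 0, "wz": 0, "gripper": 0.54}
    - {"dx": 0, "dy": -0.1, "dz": -0.2, "wx": 0, "wy": 0, "wz": 0, "gripper": 0.54}
    - {"dx": 0, "dy": -0.1, "dz": -0.2, "wx": 0, "wy": 0, "wz": 0, "gripper": 0.54}
    - {"dx": 0, "dy": -0.1, "dz": -0.2, "wx": 0, "wy": 0, "wz": 0, "gripper": 0.54}
    - {"dx": 0, "dy": -0.1, "dz": -0.2, "wx": 0, "wy": 0, "wz": 0, "gripper": 0.54}
    - {"dx": 0, "dy": -0.1, "dz": -0.2, "wx": 0, "wy": 0, "wz": 0, "gripper": 0.54}
    - {"dx": 0, "dy": -0.1, "dz": -0.2, "wx": 0, "wy": 0, "wz": 0, "gripper": 0.54}
    - {"dx": 0, "dy": -0.1, "dz": -0.2, "wx": 0, "wy": 0, "wz": 0, "gripper": 0.54}
    - {"dx": 0, "dy": -0.1, "dz": -0.2, "wx": 0, "wy": 0, "wz": 0, "gripper": 0.54}
    - {"dx": 0, "dy": -0.1, "dz": -0.2, "wx": 0, "wy": 0, "wz": 0, "gripper": 0.54}
    - {"dx": 0, "dy": -0.1, "dz": -0.2, "wx": 0, "wy": 0, "wz": 0, "gripper": 0.54}
    - {"dx": 0, "dy": -0.1, "dz": -0.2, "wx": 0, "wy": 0, "wz": 0, "gripper": 0.54}
  force: 30

```text
time_s: 16.3
eef_pos: [0.6316, 0.127, 0.1137]
ee_rot: [0.069, 0.951, -0.022, 0.3]
ft_force: [0.8, -2.4, 7.8]
grip_width: 0.482
```

```bash
python3 - <<'E'
from h import *
avg(3)
# head motion check: side view, rear cap/plate crops before (side4) vs now
A=cv2.imread("pics/side0.png",0).astype(np.float32);B=cv2.imread("pics/sideS.png",0).astype(np.float32)
for n,(x,y,w,h) in dict(rearcap=(208,280,36,26),plate=(193,300,20,22),butt=(190,230,28,28)).items():
    t=A[y:y+h,x:x+w];r=cv2.matchTemplate(B[y-8:y+h+8,x-8:x+w+8],t,cv2.TM_CCOEFF_NORMED);print(n,r.max().round(3),np.array(cv2.minMaxLoc(r)[3])-8)
E
python3 - <<'E'
import sys;sys.path.insert(0,'.')
import os;os.chdir('.')
from h import *
m=cv2.imread("pics/wS.png")[100:400,110:450]
cv2.imwrite("pics/mS.png",cv2.convertScaleAbs(cv2.resize(m,None,fx=2,fy=2,interpolation=cv2.INTER_CUBIC),alpha=1.3,beta=20))
E
```

```text
t 16.45 w 40.94 loc [ -4.46 -18.02  -7.28] F [ 1.12 -0.8   7.1 ] Fa -0.63 sd 0.25
rearcap 0.918 [0 0]
plate 0.923 [0 0]
butt 0.993 [ 0 -1]
```

Held for over 1.3 s at the stop, and the scanner has not moved in the image. I release by reversing the motion, then open fully.

Emit:
arm_command:
  plan:
    - {"dx": 0, "dy": 0, "dz": 0, "wx": 0, "wy": 0, "wz": 0, "gripper": 0.51}
    - {"dx": 0, "dy": -0.5, "dz": 0.1, "wx": 0, "wy": 0, "wz": 0, "gripper": 0.495}
    - {"dx": 0, "dy": -1, "dz": 0.3, "wx": 0, "wy": 0, "wz": 0, "gripper": 0.48}
    - {"dx": 0, "dy": -1.5, "dz": 0.5, "wx": 0, "wy": 0, "wz": 0, "gripper": 0.465}
    - {"dx": 0, "dy": -2.1, "dz": 0.7, "wx": 0, "wy": 0, "wz": 0, "gripper": 0.45}
    - {"dx": 0, "dy": -2.6, "dz": 1, "wx": 0, "wy": 0, "wz": 0, "gripper": 0.435}
    - {"dx": 0, "dy": -3.1, "dz": 1.2, "wx": 0, "wy": 0, "wz": 0, "gripper": 0.42}
    - {"dx": 0, "dy": -3.6, "dz": 1.4, "wx": 0, "wy": 0, "wz": 0, "gripper": 0.405}
    - {"dx": 0, "dy": -4.1, "dz": 1.6, "wx": 0, "wy": 0, "wz": 0, "gripper": 0.39}
    - {"dx": 0, "dy": -4.6, "dz": 1.8, "wx": 0, "wy": 0, "wz": 0, "gripper": 0.37}
    - {"dx": 0, "dy": -5, "dz": 2, "wx": 0, "wy": 0, "wz": 0, "gripper": 0.345}
    - {"dx": 0, "dy": -5.2, "dz": 2, "wx": 0, "wy": 0, "wz": 0, "gripper": 0.32}
    - {"dx": 0, "dy": -5.2, "dz": 2, "wx": 0, "wy": 0, "wz": 0, "gripper": 0.27}
    - {"dx": 0, "dy": -5.2, "dz": 2, "wx": 0, "wy": 0, "wz": 0, "gripper": 0.15}
    - {"dx": 0, "dy": -5.2, "dz": 2, "wx": 0, "wy": 0, "wz": 0, "gripper": 0}
    - {"dx": 0, "dy": -5.2, "dz": 2, "wx": 0, "wy": 0, "wz": 0, "gripper": 0}
    - {"dx": 0, "dy": -5.2, "dz": 2, "wx": 0, "wy": 0, "wz": 0, "gripper": 0}
    - {"dx": 0, "dy": -5.2, "dz": 2, "wx": 0, "wy": 0, "wz": 0, "gripper": 0}

```text
time_s: 18.25
eef_pos: [0.6319, 0.1215, 0.1116]
ee_rot: [0.069, 0.951, -0.022, 0.3]
ft_force: [0.7, 0.9, -0.6]
grip_width: 1.0
```

```bash
python3 - <<'E'
from h import *
avg(2); grab("wrist","wR")
a=cv2.imread("pics/w6.png",0).astype(np.float32);b=cv2.imread("pics/wR.png",0).astype(np.float32)
E
```

```text
t 18.35 w 84.95 loc [ -9.88 -20.07  -8.44] F [-0.68  0.38 -0.47] Fa 0.27 sd 0.26
```

Emit:
arm_command:
  plan:
    - {"dx": 0, "dy": 0, "dz": -10, "wx": 0, "wy": 0, "wz": 0, "gripper": 0}
    - {"dx": 0, "dy": 0, "dz": -30, "wx": 0, "wy": 0, "wz": 0, "gripper": 0}
    - {"dx": 0, "dy": 0, "dz": -60, "wx": 0, "wy": 0, "wz": 0, "gripper": 0}
    - {"dx": 0, "dy": 0, "dz": -90, "wx": 0, "wy": 0, "wz": 0, "gripper": 0}
    - {"dx": 0, "dy": 0, "dz": -130, "wx": 0, "wy": 0, "wz": 0, "gripper": 0}
    - {"dx": 0, "dy": 0, "dz": -180, "wx": 0, "wy": 0, "wz": 0, "gripper": 0}
    - {"dx": 0, "dy": 0, "dz": -220, "wx": 0, "wy": 0, "wz": 0, "gripper": 0}
    - {"dx": 0, "dy": 0, "dz": -220, "wx": 0, "wy": 0, "wz": 0, "gripper": 0}
    - {"dx": 0, "dy": 0, "dz": -220, "wx": 0, "wy": 0, "wz": 0, "gripper": 0}

```text
time_s: 19.3
eef_pos: [0.5065, 0.14, 0.2928]
ee_rot: [0.069, 0.951, -0.022, 0.301]
ft_force: [-0.3, 0.4, -0.2]
grip_width: 1.0
```

```bash
python3 - <<'E'
from h import *
avg(1); grab("wrist","wF");grab("side","sideF")
a=cv2.resize(cv2.imread("pics/wF.png"),(480,360));b=cv2.resize(cv2.imread("pics/sideF.png")[190:330,190:315],(320,360),interpolation=cv2.INTER_CUBIC)
c=cv2.resize(cv2.imread("pics/sideF.png"),(320,240)); d=cv2.resize(cv2.imread("pics/wF.png")[60:240,160:460],(400,240),interpolation=cv2.INTER_CUBIC)
bot=np.zeros((240,800,3),np.uint8);bot[:,:320]=c;bot[:,320:720]=d
cv2.imwrite("pics/mF.png",cv2.convertScaleAbs(np.vstack([np.hstack([a,b]),bot]),alpha=1.3,beta=5))
A=cv2.imread("pics/side0.png",0);B=cv2.imread("pics/sideF.png",0)
for n,(x,y,w,h) in dict(rear=(208,262,50,45),cap=(228,242,44,30),butt=(190,230,28,28),handle=(290,270,40,80),knife=(255,380,75,38),tape=(170,378,64,40),flat=(230,150,48,32),square=(303,108,42,40)).items():
    t=cv2.resize(A[y:y+h,x:x+w],None,fx=4,fy=4,interpolation=cv2.INTER_CUBIC);s=cv2.resize(B[max(y-6,0):min(y+h+6,420),x-6:x+w+6],None,fx=4,fy=4,interpolation=cv2.INTER_CUBIC)
    r=cv2.matchTemplate(s,t,cv2.TM_CCOEFF_NORMED);p=cv2.minMaxLoc(r)[3];print(n,round(float(r.max()),3),p[0]/4-6,p[1]/4-(y-max(y-6,0)))
E
```

```text
t 19.35 w 85.3 loc [ -9.97 186.82  66.45] F [0.11 0.28 0.06] Fa 0.3 sd 0.0
rear 0.941 0.0 -0.25
cap 0.81 0.25 0.5
butt 0.997 0.25 -0.5
handle 0.497 0.25 0.0
knife 0.986 0.0 0.0
tape 0.999 0.0 0.0
flat 1.0 0.0 0.0
square 0.693 0.5 0.0
```

View pics/mF.png

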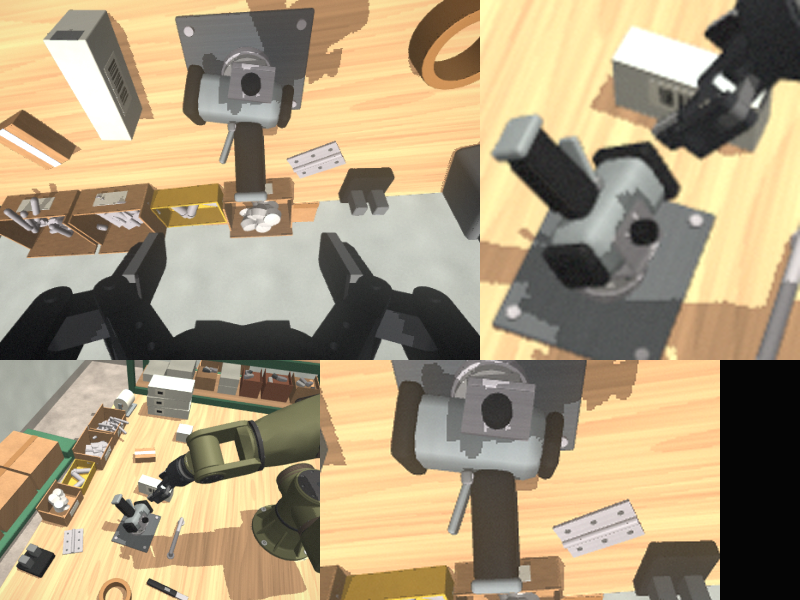

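The final picture shows the trigger sprung out, the scanner unmoved (shifts of 0.5 px or less) and the carton standing with its label facing the window. The gripper is open and clear of everything.

```bash
python3 -c "
from h import *
print(workorder.job_done())"
```

```text
the job is handed in; nothing more can be done
None
```

I handed the job in at about 19.4 s. The carton is standing before the scanner, the trigger was squeezed and has sprung back, and the gripper is open and clear of everything.

**Carton:** it stands with its label towards the window, about 10 cm out. Measured just before I let go, it was within about 1 mm of the planned spot, and it looked undisturbed in the last picture. It is turned to 81°, where the scanner's head edges later gave 81.6°. I estimated the window's position from the pictures, so the 10 cm could be off by up to about 1 cm.

**Squeeze:** the pads stalled at 41.6 mm when commanded to 39 mm, so the trigger was on its stop. I held it there for more than 1.3 s, then reversed the motion. The last picture shows the trigger fully out.

**Scanner:** it shifted by 0.5 px or less in the side view, which I take as under about 1°. Partway through the squeeze, the side force briefly reached 4.3 N, just at the limit where the swivel can slip. I brought it back to about 1 N for the hold.

**Other things on the bench:** the knife, tape roll and flat carton matched their first picture with no shift. The handle and square carton showed shifts of 0.5 px or less but matched poorly (0.50 and 0.69), probably because of the arm or its shadow. The arm did not go near the square carton.

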